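# Walk the heavy battery pack into its charging bay

## Robot

A 6-joint arm with a two-finger parallel gripper is mounted at the origin on a cart in front of the work surface, level with it; the furniture and walls round the work are solid. World frame = base frame: x ahead of the robot, y to its left, z up, the work surface at z = 0. Lengths are in mm, angles in rad, forces in N, time in s.
With the tool pointing down it reaches from about 375 to 900 mm from the base axis. Payload 3.1 kg.
Tool frame: the origin (TCP) lies at the very end of the fingers, on their centre line; the grasp point (between the pads) lies 19 mm behind it; z points along the fingers, x is the direction in which the jaws open and shut, and the axes are right-handed (so a half turn about z gives the same grasp; the last joint's range is limited). The gripper opens to 87 mm and grips with 3 to 60 N. Pads are 19 mm wide; open, the fingers measure 117 mm over their backs; the gripper's body (75 mm by 190 mm) begins 51 mm behind the grasp point.
Start: joints at [-1.377, 0.527, 1.433, -0, 1.181, -0.178], TCP at [227.661, -582.037, 222.548] pointing down, gripper open.
Joint ranges: [-3.08, 3.08], [-0.75, 2.2], [0.22, 2.44], [-1.43, 4.57], [0, 2.65], [-2.85, 2.85]. Speed limits (rad/s): [2.79, 2.79, 3.14, 3.14, 3.14, 3.14].

## Interface

Orientations are given as a 3x3 rotation matrix whose columns are the frame's x, y, z axes.
In Python, from station import manip gives the robot as it stands.
- The arm moves only by the shell command python3 -m inch 'ROWS' [FORCE]. ROWS is JSON, a list of rows, each a list of 7 numbers: the shift along the tool's x, y, z in m, then the turn, a rotation vector about the tool's x, y, z in rad, then the finger opening in m, from 0 to 0.087. A call has 1 to 20 rows; each row shifts and turns the pose as measured when the row begins, along the tool's axes as they then stand; what a row does not reach is not made up. A row lasts 1/8 s, in which the tool goes at most 62.5 mm and 10.7 degrees, less where a joint would pass 70% of its speed; a pose out of reach is approached as far as the arm can. A call is refused whole if a number of a shift passes 0.0625 or a number of a turn 0.188, either way. A call with a gripper value outside its range is refused whole. The fingers move at their own pace and stop on an object; FORCE is the grip in N (left out, the last holds). Time passes only in rows, so rows that do not move let the fingers close. It gives the time, the measured TCP pose, the force and the opening at its end, in the units of the state.
- manip.read_state(): the state, without advancing time (a new reading comes with each control period).
- manip.read_camera(name): name is "scene" or "top" or "wrist"; returns the picture (480x640x3 uint8, red, green, blue); there is no depth.
- manip.camera_model(name): a dict with "fx", "fy", "cx", "cy" (pixels), "dist_coeffs" ([k1, k2, p1, p2, k3] as OpenCV has them; the pictures are not rectified), "rvec" (rotation vector, rad) and "tvec" (3), from world to camera coordinates, as OpenCV has them. Camera axes: x right, y down, z forward; pixel columns grow to the right and rows downward; lengths in mm; the calibration is good to about 2 mm. A picture is of the moment at which its call begins: read the wrist's pose just before it. camera_model takes no time and is no camera call; for the wrist camera it gives the pose at the moment of the call.
- manip.close_job(): hands the job in, once; it reports no verdict.
The state is a dict: "clock": time; "joint_positions": joint angles; "joint_vel": joint speeds; "effort": joint torques, N m; "tool_pos": TCP position; "orientation": TCP orientation; "ft_force": force on the tool from outside, world axes, zero at the start; "torque": the same for the moment, N m; "opening": finger opening in mm.
Only numpy, scipy, OpenCV 4.12 (cv2) and the standard library are available. Lean on these libraries where they do the work, as an engineer would, in place of code of your own. Each camera call takes 0.05 s, during which the arm holds its last target. There are 200 camera calls.

## Task

Walk the heavy battery pack over the bench into its charging bay: push gently on the long face towards you, near the ends in turn, so that one end and then the other swings ahead, each time until the pack stands more than ten degrees askew of the bay; it is too heavy to lift or to shove straight, and must never be pushed with more than 20 N. Once it is in the bay, press first its left end and then its right end home with a firm push, so that each bears on its rubber stop, and leave it standing square against both stops. Do not disturb the things around it.

Things in the scene. Friction and masses are not known exactly. Their poses are not given: they have to be found in the camera images.
- bay: Fixed rigid grey charging bay, open towards the robot. Origin on the bench, midway between the faces of its two rubber stops; +x into the bay (the pack's way), +y left, z up. Back housing 66 mm high, 326 mm wide, 12 mm behind the stop faces; two side cheeks 46 mm high, 16 mm thick, from x = -100 to +22 mm, inner sides at y = +-145 mm. No floor: the pack slides on the bench.
- stop_left: Black rubber stop at the bay's left, practically rigid; 30 mm wide, 24 mm high. Origin at the middle of its face, which the pack's far face must meet: bay x = 0, y = +95 mm, z = 26 mm. Axes as the bay.
- stop_right: The same at the right, bay x = 0, y = -95 mm, z = 26 mm.
- pack: Loose grey battery pack, black inlays, 4 green lamps on top, 80 mm deep (x), 220 mm wide (y), top 62 mm above the bench. Origin at bench level under its middle; +x is its far face (to the bay), +y its left end, z up. Smooth, slippery case. About 2.6 kg (+-5 %). Stands 6 mm off the bench on four rubber feet at x = +-22, y = +-48 mm, friction 0.95 (+-5 %). Starts 60 to 85 mm short of the stops, nearly square and in line.
- push_left (a point): Point on the pack's near face near its left end (pack x = -40, y = +95, z = 24 mm). A push here along +x of 8 to 12 N, begun slowly, slides this end ahead; the pack turns about its right-hand feet (y = -48 mm), so that the right end falls back by about a third of this end's advance. Push 15 to 35 mm above the bench, or it tips. A straight push at the middle would need 22 N or more.
- push_right (a point): The same near the right end (pack x = -40, y = -95, z = 24 mm): a push here turns the pack about its left-hand feet (y = +48 mm). When an end is on its stop, a push of 14 to 15 N there makes it bear on the stop firmly enough; 20 N must not be passed.
- pack_left (a point): Point on the pack's far face (pack x = +40, y = +95, z = 26 mm) that meets the left stop.
- pack_right (a point): Point on the pack's far face (pack x = +40, y = -95, z = 26 mm) that meets the right stop.
- card_pack: Loose wrapped pack of white cards with a brown band, 71 x 53 mm, 58 mm high, left of the bay. Origin at the centre of its underside. To be left alone.
- note_pad: Loose yellow sticky-note pad, 50 x 50 mm, 18 mm high, right of the bay. Origin at the centre of its underside. To be left alone.
- steel_tape: Loose black tape measure lying flat, 66 x 78 mm, 37 mm high, behind the bay. Origin at the centre of its underside. To be left alone.

How it is judged:
By the outcome, as a careful person would: the job done as asked, in the order asked, and still so for the second after the job is handed in, with the robot touching nothing.
It also fails if it takes over 72 s, if anything falls off the work surface, if the arm or the gripper's body presses on something with over 40 N, if the wrist force passes 120 N, or if a joint passes its speed limit or range.

## Working session

There is one attempt and no reset: what is moved stays moved. The work goes in short steps, Python scripts to look and compute and a shell command to move; the robot and the scene stay as the last step left them, time stands still between calls to the robot, and variables do not carry over. Pictures are saved under pics/ and viewed, about 8 in all and at most 12, crops included, and the job is handed in when it is done.

```bash
mkdir -p pics && ls && python3 - <<'E'
from station import manip
import cv2,numpy as np
np.set_printoptions(precision=3,suppress=True)
for n in("scene","top"):
    cv2.imwrite(f"pics/{n}0.png",manip.read_camera(n)[:,:,::-1])
    print(n,manip.camera_model(n))
print(manip.read_state())
E
```

```text
pics
scene {'fx': 450.72168088328834, 'fy': 450.72168088328834, 'cx': 311.6945857511693, 'cy': 238.1499785730513, 'dist_coeffs': array([-0.013,  0.   ,  0.   ,  0.   ,  0.   ]), 'rvec': array([ 1.204, -2.305,  0.97 ]), 'tvec': array([502.357, 374.961, 581.504])}
top {'fx': 558.9673025382996, 'fy': 558.9673025382996, 'cx': 314.24972404654494, 'cy': 241.16115102037085, 'dist_coeffs': array([-0.104,  0.   ,  0.   ,  0.   ,  0.   ]), 'rvec': array([ 2.148, -2.097,  0.148]), 'tvec': array([154.521, 653.028, 891.706])}
{'clock': 0.1, 'joint_positions': array([-1.377,  0.528,  1.434, -0.   ,  1.181, -0.178]), 'joint_vel': array([ 0.   , -0.001, -0.003,  0.   , -0.001, -0.001]), 'effort': array([ -0.   , -44.099, -17.715,   0.063,   0.053,  -0.   ]), 'tool_pos': array([ 227.529, -581.396,  221.657]), 'orientation': array([[ 0.364, -0.931, -0.   ],
       [-0.931, -0.364,  0.002],
       [-0.002, -0.   , -1.   ]]), 'ft_force': array([-0.035,  0.944, -0.667]), 'torque': array([-0.064,  0.012, -0.088]), 'opening': 87.0341617520189}
```

View pics/top0.png

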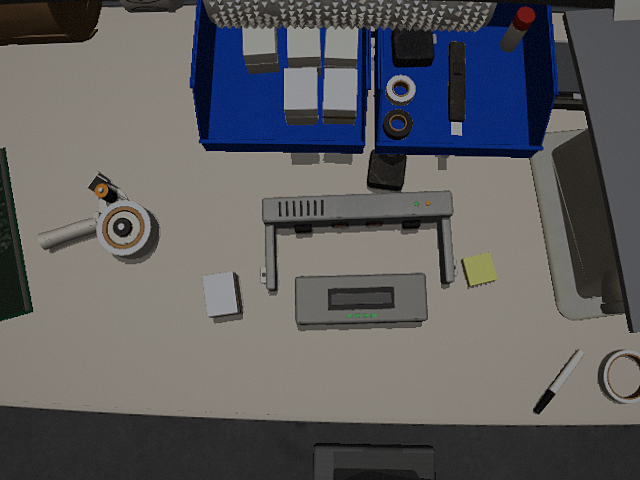

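View pics/scene0.png

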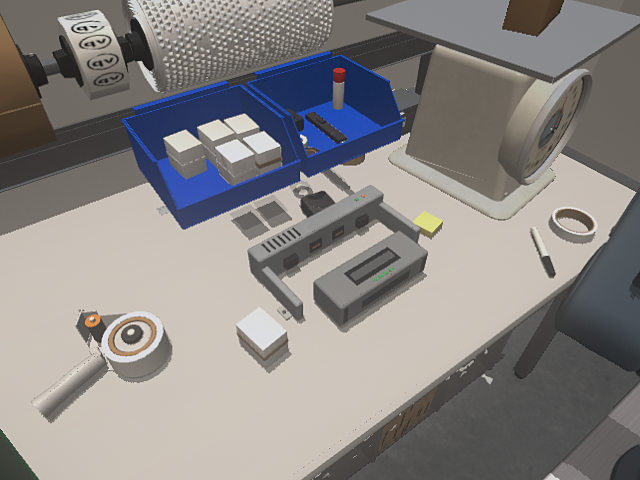

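The top view shows the pack's top at about (295–427, 275–327). The bay housing is at (262–453, 192–222), its cheeks end at rows 283–290, the cards are at (221,295) and the yellow pad is at (479,269). The scene view agrees and nothing blocks the pack's way in. Next I'll measure both poses.

```bash
cat > h.py <<'E'
from station import manip
import cv2,numpy as np
np.set_printoptions(precision=2,suppress=True)
def ray(name,uv,z):
    m=manip.camera_model(name); K=np.array([[m['fx'],0,m['cx']],[0,m['fy'],m['cy']],[0,0,1]])
    p=cv2.undistortPoints(np.float64(uv).reshape(-1,1,2),K,m['dist_coeffs']).reshape(-1,2)
    R=cv2.Rodrigues(m['rvec'])[0]; c=-R.T@m['tvec']; d=np.c_[p,np.ones(len(p))]@R
    return c+d*((z-c[2])/d[:,2])[:,None]
E
python3 - <<'E'
from h import *
im=cv2.imread("pics/top0.png").astype(int)
for u,v in[(310,290),(310,322),(310,327),(360,200),(270,260),(447,250),(330,350),(360,215),(360,250),(300,300)]: print((u,v),im[v,u])
print("col 310",[tuple(im[v,312]) for v in range(268,334,2)])
s=cv2.resize(cv2.imread("pics/top0.png")[180:340,240:480],None,fx=3.3,fy=3.3,interpolation=cv2.INTER_CUBIC)
cv2.imwrite("pics/crop.png",s)
E
```

```text
(310, 290) [ 99 105 106]
(310, 322) [81 84 85]
(310, 327) [74 79 81]
(360, 200) [105 106 107]
(270, 260) [116 120 120]
(447, 250) [118 120 119]
(330, 350) [124 132 138]
(360, 215) [102 104 104]
(360, 250) [127 133 142]
(300, 300) [103 107 107]
col 310 [(np.int64(125), np.int64(133), np.int64(140)), (np.int64(127), np.int64(134), np.int64(141)), (np.int64(127), np.int64(135), np.int64(141)), (np.int64(130), np.int64(138), np.int64(145)), (np.int64(66), np.int64(72), np.int64(71)), (np.int64(98), np.int64(100), np.int64(101)), (np.int64(99), np.int64(105), np.int64(105)), (np.int64(101), np.int64(105), np.int64(107)), (np.int64(100), np.int64(105), np.int64(107)), (np.int64(99), np.int64(103), np.int64(104)), (np.int64(102), np.int64(104), np.int64(107)), (np.int64(100), np.int64(103), np.int64(103)), (np.int64(100), np.int64(104), np.int64(106)), (np.int64(99), np.int64(105), np.int64(104)), (np.int64(101), np.int64(104), np.int64(106)), (np.int64(98), np.int64(102), np.int64(104)), (np.int64(101), np.int64(105), np.int64(107)), (np.int64(99), np.int64(104), np.int64(105)), (np.int64(98), np.int64(103), np.int64(103)), (np.int64(101), np.int64(104), np.int64(105)), (np.int64(99), np.int64(103), np.int64(105)), (np.int64(102), np.int64(107), np.int64(106)), (np.int64(100), np.int64(106), np.int64(106)), (np.int64(100), np.int64(104), np.int64(105)), (np.int64(98), np.int64(102), np.int64(105)), (np.int64(100), np.int64(106), np.int64(106)), (np.int64(103), np.int64(106), np.int64(108)), (np.int64(76), np.int64(80), np.int64(80)), (np.int64(41), np.int64(44), np.int64(46)), (np.int64(76), np.int64(80), np.int64(83)), (np.int64(72), np.int64(78), np.int64(79)), (np.int64(110), np.int64(117), np.int64(121)), (np.int64(126), np.int64(135), np.int64(139))]
```

View pics/crop.png

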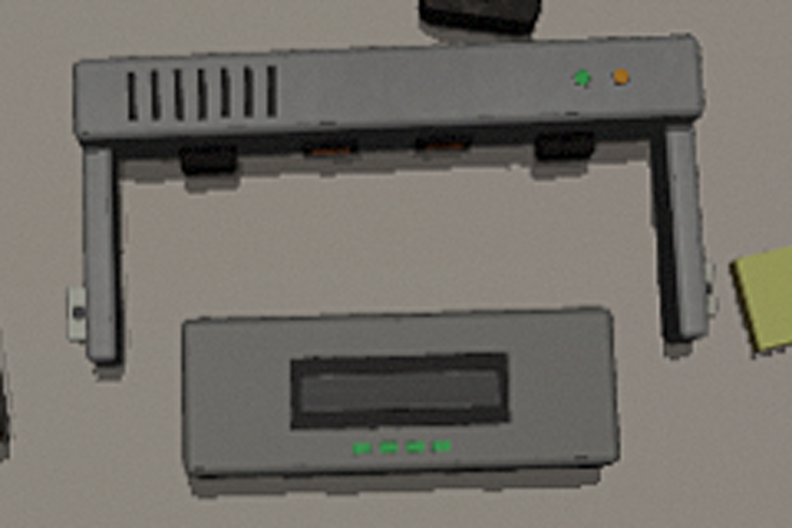

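The crop shows the housing's front top edge running from (76,138) to (698,117). The cheek ends are at (88–115, 360) and (682–707, 335), and the pack top spans (185–615, 312–470). The stops are the dark blocks at (208,160) and (565,147).

```bash
cat >> h.py <<'E'
def pack(im,box=(255,215,470,340)):
    """pack top from top camera -> contour rect corners (px) ; mask grey 90..113"""
    a=im.astype(int); G=a[:,:,1]
    m=((G>90)&(G<115)&(abs(a[:,:,2]-a[:,:,0])<13)).astype(np.uint8)*255
    x0,y0,x1,y1=box; k=np.zeros_like(m); k[y0:y1,x0:x1]=m[y0:y1,x0:x1]
    k=cv2.morphologyEx(k,cv2.MORPH_OPEN,np.ones((3,3)))
    c=max(cv2.findContours(k,cv2.RETR_EXTERNAL,cv2.CHAIN_APPROX_NONE)[0],key=cv2.contourArea)
    w=ray("top",c.reshape(-1,2),62.)[:,:2].astype(np.float32)
    (cx,cy),(a1,b1),ang=cv2.minAreaRect(w)
    if a1>b1: ang-=90; a1,b1=b1,a1
    ang=(ang+90)%180-90   # direction of short side = pack x
    return np.array([cx,cy]),ang,(a1,b1)
E
python3 - <<'E'
from h import *
im=cv2.imread("pics/top0.png")
c,a,s=pack(im); print("pack",c,a,s)
f=lambda p:np.array(p)/3.3+[240,180]
h=ray("top",f([(76,138),(698,117)]),66)[:,:2]
q=ray("top",f([(88,360),(115,360),(682,337),(707,335)]),46)[:,:2]
print(h,np.linalg.norm(h[0]-h[1]));print(q,np.linalg.norm(q[0]-q[3]))
# fit bay pose rigidly (front-face x, lateral y)
L=np.array([(12,163),(12,-163),(-100,161),(-100,145),(-100,-145),(-100,-161.)]);W=np.r_[h,q]
lc,wc=L.mean(0),W.mean(0);U,S,Vt=np.linalg.svd((L-lc).T@(W-wc));R=(U@Vt).T
t=wc-R@lc;print("bay",t,np.degrees(np.arctan2(R[1,0],R[0,0])));print(W-(L@R.T+t))
print("pack in bay",R.T@(c-t))
# stops: bottom tape etc
g=ray("top",[(221,295),(479,269)],30);print(g)
E
```

```text
pack [554.32  90.75] 2.8925600051879883 (72.66578674316406, 211.9458770751953)
[[678.85 257.41]
 [696.7  -61.37]] 319.2867756567081
[[566.69 248.96]
 [567.05 235.04]
 [585.4  -55.9 ]
 [586.69 -68.84]] 318.42962893685365
bay [676.11  96.42] 3.5390732123802717
[[ 0.82 -2.43]
 [-1.45  4.16]
 [ 0.33 -1.98]
 [-0.3   0.07]
 [ 0.15 -1.42]
 [ 0.45  1.61]]
pack in bay [-121.91    1.87]
[[ 555.64  329.68   30.  ]
 [ 610.88 -115.97   30.  ]]
```

```bash
python3 -m inch '[[-0.036,-0.037,0.006,0,0,0,0],[-0.036,-0.037,0.006,0,0,0,0],[-0.036,-0.037,0.006,0,0,0,0],[-0.036,-0.037,0.006,0,0,0,0],[-0.036,-0.037,0.006,0,0,0,0],[-0.036,-0.037,0.006,0,0,0,0],[-0.036,-0.037,0.006,0,0,0,0],[-0.036,-0.037,0.006,0,0,0,0],[-0.036,-0.037,0.006,0,0,0,0],[-0.036,-0.037,0.006,0,0,0,0],[-0.036,-0.037,0.006,0,0,0,0],[0,0,0,0,0,0.15,0],[0,0,0,0,0,0.16,0],[0,0,0,0.15,0,0,0],[0,0,0,0.15,0,0,0],[0,0,0,0,0,0,0]]'
python3 - <<'E'
from h import *
s=manip.read_state();print(s['clock'],s['tool_pos'],s['orientation'],s['ft_force'],s['opening'],s['joint_positions'])
E
```

```text
clock: 2.1
tool_pos: [469.4, -47.8, 150.2]
orientation: [[0.051, -0.953, 0.299], [-0.999, -0.048, 0.017], [-0.002, -0.3, -0.954]]
ft_force: [0.2, 0.3, -0.8]
opening: 0.3
2.1 [469.41 -47.77 150.16] [[ 0.05 -0.95  0.3 ]
 [-1.   -0.05  0.02]
 [-0.   -0.3  -0.95]] [ 0.18  0.33 -0.76] 0.28905001953598924 [-0.43  0.38  2.11  0.36  0.41  0.77]
```

```bash
cat >> h.py <<'E'
T0=np.array([676.11,96.42]);YB=3.54
ex=np.array([np.cos(np.radians(YB)),np.sin(np.radians(YB))]);ey=np.array([-ex[1],ex[0]])
def st():
    s=manip.read_state();p=s['tool_pos'];d=p[:2]-T0;F=s['ft_force']
    print("t %.2f tcp bay x %.1f y %.1f z %.1f | edge x %.1f | F bay %.1f %.1f z %.1f"%(s['clock'],d@ex,d@ey,p[2],d@ex+9,F[:2]@ex,F[:2]@ey,F[2]))
def look(n=None,**k):
    im=np.ascontiguousarray(manip.read_camera("top")[:,:,::-1])
    if n: cv2.imwrite(f"pics/{n}.png",im)
    c,a,s=pack(im,**k);d=c-T0;print("pack bay x %.1f y %.1f left-ahead deg %.2f size %.0f %.0f"%(d@ex,d@ey,YB-a,*s))
    return im
E
python3 -m inch '[[-0.0103,0.0037,0.0327,0,0,0,0],[-0.0103,0.0037,0.0327,0,0,0,0],[-0.0103,0.0037,0.0327,0,0,0,0],[-0.0103,0.0037,0.03,0,0,0,0],[0,0,0,0,0,0,0]]' >/dev/null
python3 -c "
from h import *
st();look('a')"
```

```text
t 2.73 tcp bay x -179.6 y -94.7 z 39.0 | edge x -170.6 | F bay 0.6 -0.4 z 0.2
pack bay x -122.8 y -69.9 left-ahead deg 92.33 size 70 73
```

View pics/a.png

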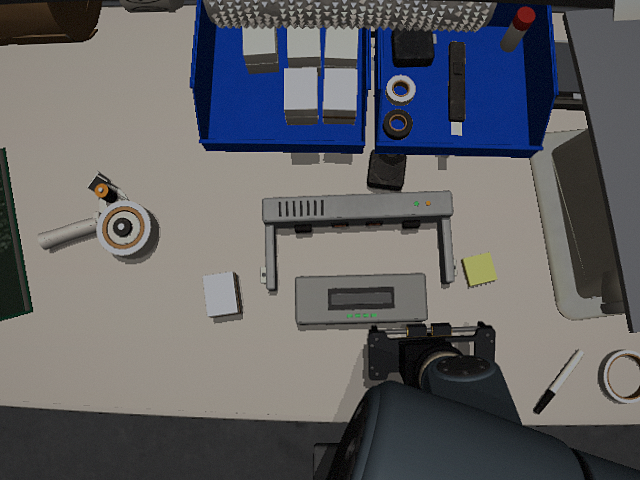

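The gripper (368–495, 322–380) stands just short of the pack's right end, and the pack's far edge is clearly visible. My mask split the pack, so I'll check the shading and use a far-edge fit instead.

```bash
python3 - <<'E'
from h import *
im=cv2.imread("pics/a.png")
for u in(305,320,345,375,400,420):print(u,im[268:330:3,u,1])
E
```

```text
305 [150 147 151  83 116 116 117 116 116 118 119 116 114 117 116 115 115 116
  97  69  87]
320 [149 146 152  94 115 117 114 114 116 114 118 114 114 118 115 116 113 116
  86  92  87]
345 [149 146 142 109 115 114 116  36  42  77  75  71  53  43 105 112 114 118
  62  94  87]
375 [147 148  98 115 113 115 111  40  66  72  73  69  37  40 121 134 140 112
  28  35   8]
400 [148 147  68 115 112 115 111 114 111 113 111 112 111 112 113 111 111 100
  76  91 105]
420 [147 153  89 113 111 114 112 113 113 113 112 112 111 113 110 111 112  89
  92  15  36]
```

```bash
sed -i 's/a=im.astype(int); G=a\[:,:,1\]/a=im.astype(int); G=a[:,:,1]*(132\/np.median(a[340:380,100:200,1]))/' h.py && python3 - <<'E'
from h import *
for n in("top0","a"):
    c,a,s=pack(cv2.imread(f"pics/{n}.png"));d=c-T0;print(d@ex,d@ey,YB-a,s)
E
python3 -m inch '[[0,0.003,0.009,0,0,0,0],[0,0.003,0.008,0,0,0,0],[0,-0.002,0.0006,0,0,0,0],[0,-0.002,0.0006,0,0,0,0],[0,-0.002,0.0006,0,0,0,0]]' >/dev/null
python3 -c "
from h import *
st()"
```

```text
-121.88868964672785 1.8726109716278636 0.601373233795166 (72.89676666259766, 211.97789001464844)
-121.9187186442099 1.8330153651887606 0.6952460193634034 (73.07613372802734, 212.0872802734375)
t 3.40 tcp bay x -170.9 y -95.7 z 24.9 | edge x -161.9 | F bay -6.7 -1.2 z -1.5
```

```bash
python3 -m inch '[[0,-0.0008,0.0008,0,0,0,0],[0,-0.001,0.0008,0,0,0,0],[0,-0.0014,0.0004,0,0,0,0],[0,-0.0014,0.0004,0,0,0,0]]' 
python3 -c "
from h import *
st();look()"
```

```text
clock: 3.9
tool_pos: [511.5, -9.4, 25.2]
orientation: [[0.06, -0.948, 0.314], [-0.998, -0.054, 0.027], [-0.008, -0.315, -0.949]]
ft_force: [-6.2, -0.8, -1.2]
opening: 1.0
t 3.90 tcp bay x -170.8 y -95.4 z 25.2 | edge x -161.8 | F bay -6.2 -0.5 z -1.2
pack bay x -121.3 y 1.9 left-ahead deg 0.24 size 73 213
```

```bash
python3 -m inch '[[0,-0.0017,0.0012,0,0,0,0],[0,-0.0020,0.0015,0,0,0,0],[0,-0.0023,0.0015,0,0,0,0],[0,-0.0023,0.0015,0,0,0,0]]' >/dev/null
python3 -c "
from h import *
st();look()"
python3 -m inch '[[0,-0.0026,0.001,0,0,0,0],[0,-0.0028,0.001,0,0,0,0],[0,-0.0028,0.001,0,0,0,0],[0,-0.0028,0.001,0,0,0,0]]' >/dev/null
python3 -c "
from h import *
st();look()"
```

```text
t 4.45 tcp bay x -170.6 y -93.4 z 22.9 | edge x -161.6 | F bay -9.2 -1.4 z 2.3
pack bay x -121.4 y 1.8 left-ahead deg 0.15 size 73 213
t 5.00 tcp bay x -170.7 y -90.3 z 22.2 | edge x -161.7 | F bay -9.6 -2.5 z 1.3
pack bay x -121.3 y 2.0 left-ahead deg 0.14 size 73 212
```

```bash
python3 -m inch '[[0.0025,-0.0028,0.001,0,0,0,0],[0.002,-0.0029,0.001,0,0,0,0],[0.0015,-0.003,0.001,0,0,0,0],[0.0010,-0.0031,0.001,0,0,0,0]]' >/dev/null
python3 -c "
from h import *
st();look()"
python3 -m inch '[[0.001,-0.0032,0.001,0,0,0,0],[0.001,-0.0034,0.001,0,0,0,0],[0.001,-0.0034,0.001,0,0,0,0]]' >/dev/null
python3 -c "
from h import *
st();look()"
```

```text
t 5.55 tcp bay x -170.6 y -90.1 z 21.6 | edge x -161.6 | F bay -9.6 -3.2 z 1.9
pack bay x -121.4 y 1.9 left-ahead deg 0.10 size 73 212
t 5.97 tcp bay x -170.6 y -88.8 z 21.0 | edge x -161.6 | F bay -8.9 -1.1 z 2.2
pack bay x -121.2 y 1.8 left-ahead deg 0.02 size 73 212
```

```bash
python3 -m inch '[[0.0015,-0.004,0.0014,0,0,0,0]]'
python3 -c "
from h import *
st()"
python3 -m inch '[[0.0015,-0.004,0.0014,0,0,0,0]]' 
python3 -c "
from h import *
st();look()"
```

```text
clock: 6.15
tool_pos: [511.5, -2.3, 20.4]
orientation: [[0.074, -0.969, 0.236], [-0.996, -0.06, 0.067], [-0.051, -0.24, -0.969]]
ft_force: [-10.3, -1.9, 3.7]
opening: 0.5
t 6.15 tcp bay x -170.4 y -88.4 z 20.4 | edge x -161.4 | F bay -10.4 -1.3 z 3.7
clock: 6.28
tool_pos: [511.3, -1.8, 19.8]
orientation: [[0.076, -0.971, 0.228], [-0.996, -0.061, 0.072], [-0.056, -0.232, -0.971]]
ft_force: [-8.6, -1.9, 2.4]
opening: 0.6
t 6.28 tcp bay x -170.5 y -87.9 z 19.8 | edge x -161.5 | F bay -8.7 -1.3 z 2.4
pack bay x -121.2 y 1.8 left-ahead deg -0.00 size 73 212
```

```bash
sed -i 's/    print("t %.2f/    O=s["orientation"];print("tilt %.3f roll %.3f yaw %.3f"%(O[0,2],O[2,0],np.arctan2(O[0,0],-O[1,0])-np.radians(YB)),end=" ");print("t %.2f/' h.py
python3 -m inch '[[0.002,-0.002,0.0,0.035,0.03,0,0],[0.0025,-0.003,0.0,0.03,0.025,0,0],[0.002,-0.004,0.0005,0.015,0.01,0,0]]' >/dev/null
python3 -c "
from h import *
st();look()"
python3 -m inch '[[0.0015,-0.004,0.0014,0.01,0.006,0,0]]' >/dev/null
python3 -c "
from h import *
st();look()"
```

```text
tilt 0.302 roll -0.000 yaw 0.001 t 6.70 tcp bay x -166.5 y -91.3 z 21.9 | edge x -157.5 | F bay -6.3 0.5 z -1.9
pack bay x -119.8 y 1.2 left-ahead deg -1.51 size 73 212
tilt 0.309 roll 0.005 yaw 0.001 t 6.88 tcp bay x -164.4 y -92.0 z 21.8 | edge x -155.4 | F bay -8.4 -1.6 z -0.0
pack bay x -119.0 y 1.1 left-ahead deg -2.37 size 73 213
```

```bash
python3 -m inch '[[0.001,-0.004,0.0014,0.008,0.005,0,0],[0.001,-0.004,0.0014,0.008,0.004,0,0],[0.001,-0.004,0.0014,0.008,0.004,0,0],[0.001,-0.004,0.0014,0.008,0.004,0,0],[0.001,-0.004,0.0014,0.008,0.004,0,0]]' >/dev/null
python3 -c "
from h import *
st();look()"
```

```text
tilt 0.327 roll 0.021 yaw -0.004 t 7.55 tcp bay x -160.4 y -93.5 z 21.1 | edge x -151.4 | F bay -10.8 -0.9 z 4.2
pack bay x -117.9 y 0.5 left-ahead deg -3.92 size 73 212
```

```bash
python3 -m inch '[[0.001,-0.0055,0.0014,0.004,0.0,0,0],[0.001,-0.0055,0.0014,0.004,0.0,0,0],[0.001,-0.0055,0.0014,0.004,0.0,0,0],[0.001,-0.0055,0.0014,0.004,0.0,0,0]]' >/dev/null
python3 -c "
from h import *
st();look()"
```

```text
tilt 0.327 roll 0.021 yaw -0.004 t 8.10 tcp bay x -148.8 y -96.5 z 22.3 | edge x -139.8 | F bay -7.4 -2.5 z -2.6
pack bay x -113.5 y -0.6 left-ahead deg -8.98 size 73 213
```

```bash
python3 -m inch '[[0.0005,-0.0055,0.0014,0.003,0.0,0,0],[0.0005,-0.0055,0.001,0.003,-0.005,0,0]]' >/dev/null
python3 -c "
from h import *
st();look()"
```

```text
tilt 0.327 roll 0.014 yaw -0.002 t 8.40 tcp bay x -141.2 y -97.3 z 23.5 | edge x -132.2 | F bay -6.4 -2.6 z -3.0
pack bay x -110.4 y -1.3 left-ahead deg -12.28 size 73 213
```

```bash
python3 -m inch '[[0,0.022,-0.0075,0,-0.007,0,0],[0,0.022,-0.0065,0,-0.007,0,0],[-0.043,0,0.001,0,0,0,0],[-0.043,0,0.001,0,0,0,0],[-0.043,0,0.001,0,0,0,0],[-0.04,0,0,0,0,0,0],[0,0,0,0,0,0,0]]' >/dev/null
python3 -c "
from h import *
st();look()"
```

```text
tilt 0.339 roll -0.009 yaw 0.002 t 9.32 tcp bay x -165.1 y 67.3 z 21.6 | edge x -156.1 | F bay -2.4 -0.6 z 0.3
pack bay x -106.2 y 1.3 left-ahead deg -7.31 size 73 213
```

```bash
python3 -m inch '[[-0.001,-0.003,0.001,0,0,0,0],[-0.002,-0.004,0.001,0,0,0,0],[-0.002,-0.005,0.0014,0.003,0,0,0],[-0.002,-0.0055,0.0016,0.003,0,0,0],[-0.002,-0.0055,0.0016,0.003,0,0,0]]' >/dev/null
python3 -c "
from h import *
st();look()"
```

```text
tilt 0.333 roll -0.008 yaw -0.007 t 10.00 tcp bay x -162.9 y 64.6 z 15.4 | edge x -153.9 | F bay -12.3 -0.5 z 3.4
pack bay x -105.9 y 1.5 left-ahead deg -6.80 size 73 213
```

```bash
python3 -m inch '[[0,0.008,-0.006,0,0,0,0],[-0.010,0.002,-0.004,0,0,0,0],[-0.010,0,0,0,0,0,0],[-0.003,0,0,0,0,0,0]]' >/dev/null
python3 -c "
from h import *
st();look()"
```

```text
tilt 0.340 roll -0.023 yaw -0.008 t 10.55 tcp bay x -169.9 y 82.9 z 24.0 | edge x -160.9 | F bay 0.3 0.3 z 0.6
pack bay x -105.9 y 1.6 left-ahead deg -7.02 size 73 213
```

```bash
python3 -m inch '[[0,-0.003,0.001,0,0.01,0,0],[-0.001,-0.004,0.001,0,0.005,0,0],[-0.001,-0.005,0.0008,0.003,0.004,0,0],[-0.001,-0.0055,0.0008,0.003,0,0,0],[-0.001,-0.0055,0.0008,0.003,0,0,0],[-0.001,-0.0055,0.0008,0.003,0,0,0]]' >/dev/null
python3 -c "
from h import *
st();look()"
```

```text
tilt 0.336 roll -0.018 yaw -0.006 t 11.35 tcp bay x -165.1 y 79.9 z 16.9 | edge x -156.1 | F bay -8.1 -1.2 z 2.5
pack bay x -106.0 y 1.6 left-ahead deg -6.84 size 73 213
```

```bash
python3 -m inch '[[-0.003,-0.006,-0.003,0.003,0.006,0,0],[-0.003,-0.0065,-0.002,0.003,0.006,0,0]]' >/dev/null
python3 -c "
from h import *
st();look()"
python3 -m inch '[[-0.003,-0.007,-0.001,0.003,0.006,0,0],[-0.002,-0.007,0.0,0.003,0.003,0,0]]' >/dev/null
python3 -c "
from h import *
st();look()"
```

```text
tilt 0.339 roll -0.019 yaw -0.006 t 11.65 tcp bay x -165.1 y 80.3 z 18.9 | edge x -156.1 | F bay -6.5 -0.9 z -0.6
pack bay x -105.6 y 1.6 left-ahead deg -6.89 size 73 213
tilt 0.339 roll -0.019 yaw -0.005 t 11.95 tcp bay x -163.6 y 80.9 z 18.1 | edge x -154.6 | F bay -11.1 -0.9 z 3.2
pack bay x -105.4 y 1.7 left-ahead deg -6.30 size 73 213
```

```bash
python3 -m inch '[[-0.0025,-0.0075,-0.0015,0.003,0.004,0,0],[-0.0025,-0.008,-0.001,0.003,0.004,0,0]]' >/dev/null
python3 -c "
from h import *
st();look()"
python3 -m inch '[[-0.0025,-0.008,-0.001,0.003,0.003,0,0],[-0.0025,-0.008,-0.0005,0.003,0.003,0,0]]' >/dev/null
python3 -c "
from h import *
st();look()"
```

```text
tilt 0.341 roll -0.019 yaw -0.004 t 12.25 tcp bay x -162.6 y 81.4 z 18.2 | edge x -153.6 | F bay -9.2 -0.8 z -0.1
pack bay x -105.0 y 1.9 left-ahead deg -5.69 size 73 213
tilt 0.342 roll -0.019 yaw -0.003 t 12.55 tcp bay x -161.2 y 82.3 z 17.8 | edge x -152.2 | F bay -9.5 -1.2 z 1.9
pack bay x -104.7 y 2.1 left-ahead deg -5.15 size 73 213
```

```bash
python3 -m inch '[[-0.003,-0.009,-0.001,0.003,0.003,0,0],[-0.003,-0.0095,-0.001,0.003,0.003,0,0],[-0.003,-0.0095,-0.001,0.003,0.003,0,0]]' >/dev/null
python3 -c "
from h import *
st();look()"
```

```text
tilt 0.346 roll -0.020 yaw -0.002 t 12.97 tcp bay x -157.6 y 84.3 z 17.7 | edge x -148.6 | F bay -10.4 -1.1 z 2.4
pack bay x -103.5 y 2.7 left-ahead deg -3.59 size 73 213
```

```bash
python3 -m inch '[[-0.003,-0.010,-0.002,0.002,0.004,0,0],[-0.003,-0.0105,-0.002,0.002,0.004,0,0],[-0.003,-0.0105,-0.0015,0.002,0.004,0,0],[-0.003,-0.0105,-0.0015,0.002,0.004,0,0],[-0.003,-0.0105,-0.0015,0.002,0.004,0,0]]' >/dev/null
python3 -c "
from h import *
st();look()"
```

```text
tilt 0.361 roll -0.025 yaw 0.001 t 13.65 tcp bay x -146.3 y 89.5 z 18.7 | edge x -137.3 | F bay -6.8 0.3 z -2.1
pack bay x -99.2 y 4.2 left-ahead deg 1.22 size 73 212
```

```bash
python3 -m inch '[[-0.002,-0.0095,-0.001,0,0.006,0,0],[-0.002,-0.0095,-0.001,0,0.006,0,0],[-0.002,-0.0095,-0.001,0,0.006,0,0],[-0.002,-0.0095,-0.001,0,0.006,0,0],[-0.002,-0.0095,-0.001,0,0.006,0,0]]' >/dev/null
python3 -c "
from h import *
st();look()"
```

```text
tilt 0.358 roll -0.025 yaw 0.003 t 14.32 tcp bay x -144.7 y 90.7 z 15.4 | edge x -135.7 | F bay -11.3 -0.4 z 3.1
pack bay x -99.1 y 4.3 left-ahead deg 2.19 size 72 212
```

```bash
python3 -m inch '[[-0.002,-0.011,-0.004,0.004,0.004,0,0],[-0.002,-0.0115,-0.004,0.004,0.004,0,0],[-0.002,-0.0115,-0.003,0.004,0.004,0,0]]' >/dev/null
python3 -c "
from h import *
st();look()"
```

```text
tilt 0.372 roll -0.028 yaw 0.004 t 14.75 tcp bay x -139.5 y 93.0 z 21.7 | edge x -130.5 | F bay -6.5 0.7 z -1.6
pack bay x -96.8 y 5.7 left-ahead deg 4.10 size 73 212
```

```bash
python3 -m inch '[[-0.001,-0.011,-0.001,0,0.004,0,0],[-0.001,-0.0115,-0.001,0.002,0.004,0,0],[-0.001,-0.0115,-0.002,0.002,0.004,0,0],[-0.001,-0.0115,-0.002,0.002,0.004,0,0]]' >/dev/null
python3 -c "
from h import *
st();look('b')"
```

```text
tilt 0.374 roll -0.037 yaw 0.008 t 15.30 tcp bay x -133.0 y 95.3 z 22.2 | edge x -124.0 | F bay -6.7 2.4 z -1.7
pack bay x -94.4 y 6.3 left-ahead deg 7.07 size 73 213
```

View pics/b.png

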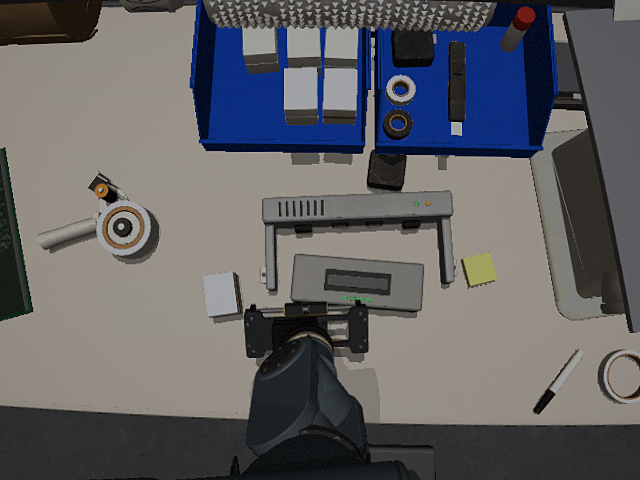

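The pack now stands left-ahead by about 7°. Its far-left corner is at (294,254), inside the cheek line. The gripper (246–368, 303–357) clears the cards at (204–242, 272–320).

```bash
python3 -m inch '[[-0.001,-0.011,-0.001,0,0,0,0],[-0.001,-0.0115,-0.001,0.002,-0.01,0,0],[-0.001,-0.0115,-0.002,0.002,-0.01,0,0],[-0.001,-0.0115,-0.002,0.002,0,0,0],[-0.001,-0.0115,-0.002,0.002,0,0,0]]' >/dev/null
python3 -c "
from h import *
st();look()"
```

```text
tilt 0.321 roll -0.072 yaw 0.022 t 15.97 tcp bay x -113.9 y 103.7 z 36.0 | edge x -104.9 | F bay -6.1 1.6 z -1.2
pack bay x -87.3 y 7.8 left-ahead deg 14.84 size 73 213
```

```bash
python3 -m inch '[[0,0.016,-0.004,0,0.02,0,0],[0,0.016,-0.004,0,0.02,0,0],[0,0.016,-0.004,0,0.02,0,0],[0,0.016,-0.004,0,0.012,0,0],[0,0.002,0.0,0,0,0,0]]' >/dev/null
python3 -c "
from h import *
st();look()"
```

```text
tilt 0.333 roll -0.005 yaw -0.003 t 16.65 tcp bay x -169.7 y 102.0 z 31.0 | edge x -160.7 | F bay 0.3 0.0 z 0.2
pack bay x -86.6 y 8.0 left-ahead deg 15.91 size 73 213
```

```bash
python3 -m inch '[[0,0.006,0,0,0,0,0],[0.03,0.004,0.002,0,0,0,0],[0.041,0,0.002,0,0,0,0],[0.041,0,0.002,0,0,0,0],[0.041,0,0.001,0,0,0,0],[0.01,0,0,0,0,0,0],[0,0,0,0,0,0,0]]' >/dev/null
python3 -c "
from h import *
st();look()"
```

```text
tilt 0.331 roll 0.064 yaw -0.028 t 17.57 tcp bay x -164.0 y -49.8 z 28.8 | edge x -155.0 | F bay 0.2 0.5 z 0.1
pack bay x -86.6 y 8.0 left-ahead deg 15.91 size 73 213
```

```bash
python3 -m inch '[[0.006,0.002,0.004,0,-0.03,-0.014,0],[0.006,0.001,0.003,0,-0.03,-0.014,0],[0.002,-0.003,0.001,0,0,0,0],[0.001,-0.004,0.001,0,0,0,0],[0.002,-0.006,0.0005,0.002,0,0,0],[0.002,-0.008,0.0005,0.002,0,0,0]]' >/dev/null
python3 -c "
from h import *
st();look()"
```

```text
tilt 0.311 roll 0.072 yaw 0.009 t 18.38 tcp bay x -153.7 y -48.0 z 20.6 | edge x -144.7 | F bay -9.9 -0.6 z -0.9
pack bay x -86.1 y 7.9 left-ahead deg 15.60 size 73 213
```

```bash
python3 -m inch '[[0.002,0.010,-0.003,0,-0.035,0,0],[0.008,0.003,-0.002,0,-0.035,0,0],[0.008,0,0,0,0,0,0],[0.005,0,0,0,0,0,0]]' >/dev/null
python3 -c "
from h import *
st()"
```

```text
tilt 0.305 roll 0.053 yaw 0.019 t 18.93 tcp bay x -157.6 y -63.7 z 22.0 | edge x -148.6 | F bay -2.2 0.5 z -0.3
```

```bash
python3 -m inch '[[0.003,-0.005,0,0,-0.015,0,0],[0.003,-0.007,0,0.002,-0.015,0,0],[0.003,-0.009,0,0.002,-0.015,0,0],[0.003,-0.010,0,0.002,-0.01,0,0]]' >/dev/null
python3 -c "
from h import *
st();look()"
```

```text
tilt 0.264 roll -0.025 yaw 0.045 t 19.43 tcp bay x -149.6 y -62.1 z 25.0 | edge x -140.6 | F bay -8.5 0.2 z -0.5
pack bay x -83.4 y 5.8 left-ahead deg 12.00 size 73 213
```

```bash
python3 -m inch '[[0.003,-0.009,0.001,0.015,0.005,0.012,0],[0.003,-0.009,0.001,0.015,0.005,0.012,0],[0.003,-0.009,0.001,0.012,0.005,0.01,0],[0.003,-0.009,0.001,0.01,0,0.005,0],[0.003,-0.009,0.001,0.01,0,0.005,0]]' >/dev/null
python3 -c "
from h import *
st();look()"
```

```text
tilt 0.258 roll -0.058 yaw 0.010 t 20.10 tcp bay x -140.1 y -58.0 z 22.5 | edge x -131.1 | F bay -12.6 -0.8 z 2.6
pack bay x -80.7 y 4.5 left-ahead deg 8.47 size 73 213
```

```bash
python3 -m inch '[[0.007,-0.009,0.0,0.02,0.02,0.003,0],[0.007,-0.009,0.0,0.02,0.02,0.003,0],[0.007,-0.009,0.0,0.015,0.015,0.003,0],[0.007,-0.009,0.0,0.015,0.01,0.003,0]]' >/dev/null
python3 -c "
from h import *
st();look()"
```

```text
tilt 0.276 roll -0.026 yaw -0.007 t 20.65 tcp bay x -132.3 y -69.6 z 23.0 | edge x -123.3 | F bay -7.5 1.7 z -0.2
pack bay x -77.7 y 2.7 left-ahead deg 4.35 size 73 212
```

```bash
python3 -m inch '[[0.006,-0.009,0.0005,0.015,0.01,0,0],[0.006,-0.009,0.0005,0.015,0.01,0,0],[0.006,-0.009,0.0005,0.012,0.005,0,0],[0.005,-0.009,0.0005,0.012,0.005,0,0],[0.004,-0.009,0.0005,0.01,0.005,0,0]]' >/dev/null
python3 -c "
from h import *
st();look()"
```

```text
tilt 0.270 roll -0.026 yaw 0.001 t 21.32 tcp bay x -123.8 y -76.6 z 22.0 | edge x -114.8 | F bay -12.2 -1.4 z 3.1
pack bay x -74.4 y 1.0 left-ahead deg 0.33 size 73 212
```

```bash
python3 -m inch '[[0.006,-0.009,0,0.015,0.01,0,0],[0.006,-0.009,0,0.015,0.01,0,0],[0.006,-0.009,0,0.012,0.005,0,0],[0.006,-0.009,0,0.012,0.005,0,0],[0.005,-0.009,0,0.01,0.005,0,0]]' >/dev/null
python3 -c "
from h import *
st();look()"
```

```text
tilt 0.264 roll -0.025 yaw 0.010 t 22.00 tcp bay x -115.1 y -85.5 z 22.6 | edge x -106.1 | F bay -8.3 1.4 z -0.0
pack bay x -71.1 y -0.5 left-ahead deg -3.62 size 73 213
```

```bash
python3 -m inch '[[0.005,-0.009,0,0.015,0.01,0,0],[0.005,-0.009,0,0.015,0.01,0.003,0],[0.005,-0.009,0,0.012,0.005,0.003,0],[0.005,-0.009,0,0.012,0.005,0.003,0],[0.004,-0.009,0,0.01,0.005,0.003,0]]' >/dev/null
python3 -c "
from h import *
st();look()"
```

```text
tilt 0.257 roll -0.025 yaw 0.007 t 22.68 tcp bay x -105.9 y -90.2 z 22.6 | edge x -96.9 | F bay -9.1 -0.6 z 1.2
pack bay x -67.8 y -1.6 left-ahead deg -7.47 size 73 213
```

```bash
python3 -m inch '[[0.003,-0.009,0,0.015,0.01,0.003,0],[0.003,-0.009,0,0.015,0.01,0.003,0],[0.003,-0.009,0,0.012,0.005,0.003,0],[0.002,-0.009,0,0.012,0.005,0.003,0],[0.002,-0.008,0,0.012,0.005,0.003,0]]' >/dev/null
python3 -c "
from h import *
st();look('c')"
```

```text
tilt 0.264 roll -0.013 yaw -0.005 t 23.35 tcp bay x -93.4 y -92.1 z 23.0 | edge x -84.4 | F bay -13.2 -7.6 z 1.9
pack bay x -62.9 y -2.5 left-ahead deg -13.14 size 73 213
```

View pics/c.png

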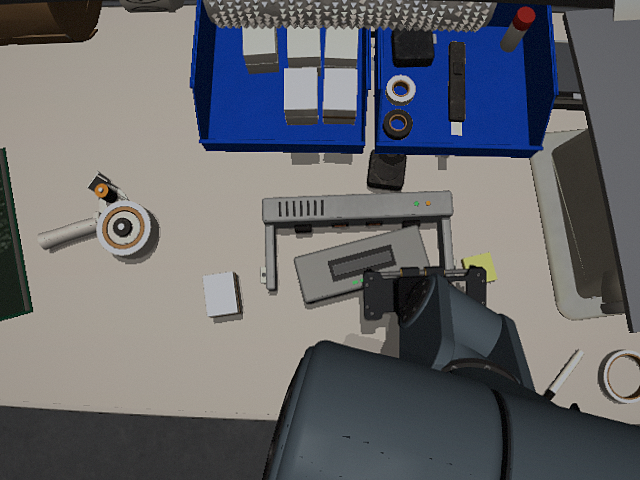

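The pack is right-ahead by about 13° and inside the bay. Its far-right corner is at (418,226), close to the right stop. I'll retreat and go to the left end.

```bash
python3 -m inch '[[0,0.016,-0.004,0,0.003,0,0],[0,0.016,-0.004,0,0.003,0,0],[0,0.016,-0.004,0,0.003,0,0],[0,0.016,-0.004,0.02,0.003,0,0],[0,0.006,-0.001,0.02,0,0,0]]' >/dev/null
python3 -c "
from h import *
st();look()"
```

```text
tilt 0.296 roll -0.004 yaw -0.002 t 24.02 tcp bay x -164.9 y -87.7 z 20.9 | edge x -155.9 | F bay 0.6 0.6 z 0.2
pack bay x -63.1 y -2.6 left-ahead deg -13.14 size 74 213
```

```bash
python3 -m inch '[[-0.04,0,0,0,0,0,0],[-0.041,0,0,0,0,0,0],[-0.041,0,0,0,0,0,0],[-0.036,0,0,0,0,0,0],[0,0,0,0,0,0,0]]' >/dev/null
python3 -c "
from h import *
st();look()"
```

```text
tilt 0.295 roll -0.004 yaw -0.001 t 24.70 tcp bay x -163.0 y 31.8 z 21.3 | edge x -154.0 | F bay 0.2 -0.1 z 0.3
pack bay x -63.1 y -2.6 left-ahead deg -13.06 size 73 213
```

```bash
python3 -m inch '[[-0.022,-0.006,0.002,0,0,0,0],[-0.022,-0.006,0.002,0,0,0,0],[-0.004,-0.008,0.001,0,0,0,0],[0,-0.003,0.001,0,0,0,0],[-0.001,-0.003,0.001,0,0,0,0]]' >/dev/null
python3 -c "
from h import *
st();look()"
```

```text
tilt 0.295 roll -0.004 yaw -0.008 t 25.38 tcp bay x -133.6 y 77.3 z 22.6 | edge x -124.6 | F bay 0.3 0.0 z 0.4
pack bay x -63.0 y -2.6 left-ahead deg -13.06 size 73 213
```

```bash
python3 -m inch '[[0.003,-0.003,0.0,0,0,0,0],[0,-0.005,0.0,0.002,0.003,0,0],[-0.002,-0.007,-0.001,0.004,0.003,0,0],[-0.002,-0.009,-0.0015,0.004,0.003,0,0],[-0.002,-0.0095,-0.0015,0.004,0.003,0,0]]' >/dev/null
python3 -c "
from h import *
st();look()"
```

```text
tilt 0.261 roll 0.013 yaw -0.015 t 26.05 tcp bay x -124.7 y 76.3 z 27.9 | edge x -115.7 | F bay -6.5 -0.1 z -2.2
pack bay x -60.4 y -0.8 left-ahead deg -9.95 size 73 213
```

```bash
python3 -m inch '[[-0.003,-0.008,0.003,0.012,-0.005,-0.005,0],[-0.003,-0.009,0.002,0.012,-0.005,-0.005,0],[-0.003,-0.0095,0.001,0.012,0,-0.003,0],[-0.003,-0.0095,0.0,0.01,0,0,0],[-0.003,-0.0095,-0.001,0.01,0,0,0]]' >/dev/null
python3 -c "
from h import *
st();look()"
```

```text
tilt 0.248 roll 0.015 yaw -0.001 t 26.73 tcp bay x -111.0 y 86.8 z 24.6 | edge x -102.0 | F bay -6.6 -0.7 z -1.6
pack bay x -55.8 y 1.7 left-ahead deg -3.80 size 73 213
```

```bash
python3 -m inch '[[-0.002,-0.008,0.001,0.014,-0.005,0,0],[-0.002,-0.009,0.0005,0.014,-0.005,0,0],[-0.002,-0.0095,0.0,0.014,0,0,0],[-0.002,-0.0095,-0.0005,0.014,0,0,0]]' >/dev/null
python3 -c "
from h import *
st();look()"
```

```text
tilt 0.248 roll 0.012 yaw 0.000 t 27.27 tcp bay x -101.8 y 91.8 z 24.1 | edge x -92.8 | F bay -6.7 -0.1 z -2.5
pack bay x -52.5 y 3.1 left-ahead deg 0.35 size 73 213
```

```bash
python3 -m inch '[[-0.002,-0.008,0.001,0.014,-0.003,0,0],[-0.002,-0.008,0.0005,0.014,-0.003,0,0],[-0.002,-0.008,0.0005,0.014,0,0,0]]' >/dev/null
python3 -c "
from h import *
st();look()"
```

```text
tilt 0.246 roll 0.011 yaw -0.000 t 27.70 tcp bay x -98.5 y 95.5 z 21.4 | edge x -89.5 | F bay -9.8 -0.4 z 2.5
pack bay x -51.2 y 2.9 left-ahead deg 1.74 size 73 211
```

```bash
python3 -m inch '[[-0.001,-0.0085,-0.002,0.012,-0.003,0,0],[-0.001,-0.0085,-0.002,0.012,-0.003,0,0],[-0.001,-0.0085,-0.0015,0.012,0,0,0],[0,-0.0085,-0.001,0.012,0,0,0]]' >/dev/null
python3 -c "
from h import *
st();look()"
```

```text
tilt 0.241 roll 0.009 yaw -0.002 t 28.25 tcp bay x -91.5 y 96.8 z 26.4 | edge x -82.5 | F bay -8.0 2.0 z -2.1
pack bay x -48.5 y 4.4 left-ahead deg 4.78 size 73 213
```

```bash
python3 -m inch '[[0,-0.006,0.002,0.01,0,0,0],[0,-0.007,0.001,0.01,0,0,0]]' >/dev/null
python3 -c "
from h import *
st();look()"
python3 -m inch '[[0,-0.007,-0.001,0.01,0,0,0],[0,-0.008,-0.001,0.01,0,0,0]]' >/dev/null
python3 -c "
from h import *
st();look()"
```

```text
tilt 0.235 roll 0.011 yaw -0.003 t 28.55 tcp bay x -90.6 y 96.1 z 22.6 | edge x -81.6 | F bay -11.1 0.3 z 3.7
pack bay x -48.6 y 4.5 left-ahead deg 4.98 size 73 213
tilt 0.226 roll 0.013 yaw -0.005 t 28.85 tcp bay x -90.6 y 95.9 z 23.1 | edge x -81.6 | F bay -9.5 2.9 z -1.9
pack bay x -48.3 y 4.4 left-ahead deg 5.07 size 73 212
```

```bash
python3 -m inch '[[0,0.016,-0.004,0.03,-0.005,0,0],[0,0.016,-0.004,0.03,-0.005,0,0],[0.02,0.006,-0.001,0.01,0,0,0],[0.042,0,0,0,0,0,0],[0.042,0,0,0,0,0,0],[0.042,0,0,0,0,0,0],[0.035,0,0,0,0,0,0],[0,0,0,0,0,0,0]]' >/dev/null
python3 -c "
from h import *
st();look()"
```

```text
tilt 0.309 roll 0.007 yaw -0.004 t 29.90 tcp bay x -124.2 y -90.0 z 24.9 | edge x -115.2 | F bay 0.1 0.2 z 1.2
pack bay x -48.9 y 4.6 left-ahead deg 5.21 size 74 213
```

```bash
python3 -m inch '[[-0.006,-0.008,0.004,0,0,0,0],[0,-0.006,0.002,0,0,0,0],[0,-0.003,0.001,0,0,0,0],[0.002,-0.005,0.0,0.005,0,0,0],[0.003,-0.008,0,0.012,0.005,0,0],[0.003,-0.009,0,0.012,0.005,0,0]]' >/dev/null
python3 -c "
from h import *
st();look()"
```

```text
tilt 0.308 roll 0.004 yaw 0.005 t 30.70 tcp bay x -98.8 y -80.6 z 25.2 | edge x -89.8 | F bay -7.3 0.6 z -1.7
pack bay x -46.2 y 3.7 left-ahead deg 2.30 size 71 212
```

```bash
python3 -m inch '[[0.004,-0.009,0.0,0.012,0.005,0,0],[0.004,-0.009,0.0,0.012,0.005,0,0],[0.004,-0.008,0.0,0.01,0.005,0,0],[0.003,-0.008,0.0,0.01,0.005,0,0]]' >/dev/null
python3 -c "
from h import *
st();look()"
```

```text
tilt 0.306 roll 0.003 yaw 0.008 t 31.25 tcp bay x -89.0 y -85.2 z 26.8 | edge x -80.0 | F bay -10.5 -2.5 z -0.3
pack bay x -42.8 y 2.1 left-ahead deg -1.80 size 74 212
```

```bash
python3 -m inch '[[0,0.014,-0.003,0,0,0,0],[0,0.014,-0.003,0,0,0,0],[-0.02,0.003,0.001,0,0,0,0],[-0.042,0,0.0005,0,0,0,0],[-0.042,0,0.0005,0,0,0,0],[-0.042,0,0.0005,0,0,0,0],[-0.035,0,0,0,0,0,0],[0,0,0,0,0,0,0]]' >/dev/null
python3 -c "
from h import *
st();look()"
```

```text
tilt 0.310 roll 0.003 yaw 0.008 t 32.30 tcp bay x -120.6 y 96.3 z 20.7 | edge x -111.6 | F bay 0.4 0.4 z 0.0
pack bay x -42.8 y 2.0 left-ahead deg -1.92 size 74 213
```

```bash
python3 -m inch '[[0.004,-0.010,0.002,0,0,0,0],[0,-0.009,0.002,0,0,0,0],[0,-0.004,0.001,0,0,0,0],[0,-0.003,0.0005,0,0,0,0],[0,-0.005,0,0.004,0,0,0],[-0.001,-0.007,-0.001,0.01,0,0,0]]' >/dev/null
python3 -c "
from h import *
st();look()"
python3 -m inch '[[-0.002,-0.008,-0.001,0.01,0,0,0],[-0.002,-0.008,-0.001,0.01,0,0,0],[-0.002,-0.008,-0.001,0.01,0,0,0]]' >/dev/null
python3 -c "
from h import *
st();look()"
```

```text
tilt 0.297 roll 0.005 yaw 0.002 t 33.10 tcp bay x -94.0 y 88.5 z 23.7 | edge x -85.0 | F bay -6.5 -0.8 z -1.7
pack bay x -42.1 y 2.0 left-ahead deg -1.42 size 74 213
tilt 0.289 roll 0.010 yaw 0.001 t 33.52 tcp bay x -89.7 y 92.8 z 26.3 | edge x -80.7 | F bay -6.4 -1.5 z -1.5
pack bay x -40.7 y 2.4 left-ahead deg 0.59 size 73 212
```

```bash
python3 -m inch '[[-0.001,-0.007,0.001,0.01,0,0,0],[-0.001,-0.008,0,0.01,0,0,0]]' >/dev/null
python3 -c "
from h import *
st();look()"
```

```text
tilt 0.280 roll 0.014 yaw 0.001 t 33.83 tcp bay x -88.8 y 93.8 z 24.9 | edge x -79.8 | F bay -10.0 -1.4 z 2.9
pack bay x -40.7 y 2.9 left-ahead deg 0.69 size 73 213
```

```bash
python3 -m inch '[[0,0.013,-0.003,0.01,-0.005,0,0],[0,0.012,-0.003,0.01,-0.005,0,0],[0.02,0,0,0,0,0,0],[0.042,0,0,0,0,0,0],[0.042,0,0,0,0,0,0],[0.042,0,0,0,0,0,0],[0.034,0,0,0,0,0,0],[0,0,0,0,0,0,0]]' >/dev/null
python3 -c "
from h import *
st();look()"
```

```text
tilt 0.307 roll 0.007 yaw 0.005 t 34.88 tcp bay x -111.2 y -92.5 z 25.3 | edge x -102.2 | F bay -0.5 -0.3 z -0.4
pack bay x -40.8 y 2.9 left-ahead deg 0.67 size 73 213
```

```bash
python3 -m inch '[[-0.001,-0.009,0.004,0,0,0,0],[0,-0.006,0.002,0,0,0,0],[0,-0.003,0.001,0,0,0,0],[0.001,-0.004,0.001,0.003,0,0,0],[0.002,-0.006,0,0.008,0.003,0,0],[0.003,-0.007,0,0.01,0.004,0,0]]' >/dev/null
python3 -c "
from h import *
st();look()"
python3 -m inch '[[0.003,-0.007,0,0.01,0.004,0,0],[0.003,-0.007,0,0.01,0.004,0,0]]' >/dev/null
python3 -c "
from h import *
st();look()"
```

```text
tilt 0.300 roll 0.002 yaw 0.015 t 35.67 tcp bay x -88.6 y -86.8 z 23.6 | edge x -79.6 | F bay -8.3 0.1 z -0.5
pack bay x -39.8 y 2.8 left-ahead deg -0.32 size 74 213
tilt 0.293 roll -0.002 yaw 0.017 t 35.98 tcp bay x -88.6 y -86.9 z 23.1 | edge x -79.6 | F bay -9.0 0.7 z 2.7
pack bay x -40.2 y 2.6 left-ahead deg -0.15 size 74 213
```

```bash
python3 -m inch '[[0,0.013,-0.003,0.005,0,0,0],[0,0.012,-0.003,0.005,0,0,0],[-0.02,0,0.001,0,0,0,0],[-0.042,0,0.0005,0,0,0,0],[-0.042,0,0.0005,0,0,0,0],[-0.042,0,0.0005,0,0,0,0],[-0.034,0,0,0,0,0,0],[0,0,0,0,0,0,0]]' >/dev/null
python3 -c "
from h import *
st();look()"
python3 -m inch '[[0,-0.009,0.002,0,0,0,0],[0,-0.009,0.002,0,0,0,0],[0,-0.004,0.001,0,0,0,0]]' >/dev/null
python3 -c "
from h import *
st()"
```

```text
tilt 0.306 roll -0.002 yaw 0.016 t 37.02 tcp bay x -116.4 y 98.1 z 19.6 | edge x -107.4 | F bay -1.3 -1.0 z -0.5
pack bay x -40.2 y 2.5 left-ahead deg -0.10 size 74 213
tilt 0.306 roll -0.003 yaw 0.009 t 37.45 tcp bay x -91.8 y 94.3 z 21.6 | edge x -82.8 | F bay -0.1 -0.0 z 0.2
```

```bash
python3 -m inch '[[0,-0.003,0.0,0,0,0,0],[0,-0.004,0,0.004,0,0,0],[-0.001,-0.006,-0.001,0.008,0,0,0],[-0.001,-0.007,-0.001,0.01,0,0,0],[-0.001,-0.008,-0.001,0.01,0,0,0]]' >/dev/null
python3 -c "
from h import *
st();look()"
python3 -m inch '[[-0.001,-0.009,0,0.01,0,0,0]]' >/dev/null
python3 -c "
from h import *
st()"
python3 -m inch '[[-0.001,-0.010,-0.001,0.012,0,0,0]]' >/dev/null
python3 -c "
from h import *
st()"
```

```text
tilt 0.287 roll 0.002 yaw 0.006 t 38.08 tcp bay x -88.7 y 94.2 z 23.6 | edge x -79.7 | F bay -8.7 -1.7 z -1.3
pack bay x -39.3 y 2.8 left-ahead deg 0.32 size 73 213
tilt 0.279 roll 0.004 yaw 0.006 t 38.25 tcp bay x -88.7 y 94.4 z 23.2 | edge x -79.7 | F bay -11.9 -1.3 z 3.1
tilt 0.271 roll 0.006 yaw 0.005 t 38.38 tcp bay x -88.7 y 94.4 z 23.5 | edge x -79.7 | F bay -10.8 -2.7 z -1.0
```

```bash
python3 -m inch '[[-0.001,-0.011,0,0.014,0,0,0]]' >/dev/null
python3 -c "
from h import *
st()"
python3 -m inch '[[0,-0.0115,0,0.018,0,0,0]]' >/dev/null
python3 -c "
from h import *
st()"
python3 -m inch '[[0,-0.0125,-0.0005,0.02,0,0,0]]' >/dev/null
python3 -c "
from h import *
st()"
```

```text
tilt 0.263 roll 0.009 yaw 0.005 t 38.50 tcp bay x -88.6 y 94.5 z 23.0 | edge x -79.6 | F bay -15.1 -0.6 z 4.5
tilt 0.258 roll 0.011 yaw 0.005 t 38.62 tcp bay x -88.6 y 94.1 z 22.4 | edge x -79.6 | F bay -15.0 1.7 z 3.9
tilt 0.254 roll 0.013 yaw 0.005 t 38.75 tcp bay x -88.6 y 93.9 z 22.4 | edge x -79.6 | F bay -15.3 3.7 z 4.1
```

```bash
python3 -m inch '[[0,0.013,-0.003,0.025,-0.006,0,0],[0,0.012,-0.003,0.025,-0.006,0,0],[0.02,0,0,0,0,0,0],[0.042,0,0,0,0,0,0],[0.042,0,0,0,0,0,0],[0.042,0,0,0,0,0,0],[0.034,0,0,0,0,0,0],[0,0,0,0,0,0,0]]' >/dev/null
python3 -c "
from h import *
st();look()"
python3 -m inch '[[0,-0.008,0.003,0,0,0,0],[0,-0.006,0.002,0,0,0,0],[0,-0.003,0.001,0,0,0,0],[0,-0.003,0.001,0,0,0,0]]' >/dev/null
python3 -c "
from h import *
st()"
```

```text
tilt 0.313 roll 0.006 yaw 0.010 t 39.75 tcp bay x -109.4 y -93.0 z 23.3 | edge x -100.4 | F bay -0.3 0.4 z -0.1
pack bay x -40.0 y 2.8 left-ahead deg 0.17 size 74 212
tilt 0.309 roll 0.004 yaw 0.017 t 40.30 tcp bay x -89.8 y -86.8 z 22.6 | edge x -80.8 | F bay -0.0 -0.6 z 0.3
```

```bash
python3 -m inch '[[0.008,0.001,0,0,0,0.01,0],[0.001,-0.003,0.0005,0.003,0,0,0],[0.002,-0.005,0.0005,0.005,0.003,0,0],[0.002,-0.007,0.0005,0.01,0.004,0,0],[0.002,-0.008,0.0,0.01,0.004,0,0]]' >/dev/null
python3 -c "
from h import *
st()"
python3 -m inch '[[0.002,-0.009,0,0.01,0.004,0,0]]' >/dev/null
python3 -c "
from h import *
st()"
python3 -m inch '[[0.002,-0.010,0,0.012,0.004,0,0]]' >/dev/null
python3 -c "
from h import *
st()"
```

```text
tilt 0.298 roll -0.006 yaw 0.010 t 40.92 tcp bay x -88.3 y -94.4 z 21.4 | edge x -79.3 | F bay -14.0 -3.7 z 1.5
tilt 0.291 roll -0.009 yaw 0.011 t 41.05 tcp bay x -88.3 y -93.9 z 21.3 | edge x -79.3 | F bay -15.0 -3.8 z 3.0
tilt 0.285 roll -0.013 yaw 0.012 t 41.17 tcp bay x -88.3 y -93.1 z 21.0 | edge x -79.3 | F bay -16.9 -4.1 z 2.8
```

```bash
python3 -m inch '[[0,0.012,-0.003,0,0,0,0],[0,0.02,-0.006,0,0,0,0],[0,0.03,-0.01,0,0,0,0],[0.01,0.03,-0.03,0,0,0,0],[0.03,0.01,-0.04,0,0,0,0],[0.04,0,-0.04,0,0,0,0],[0.04,0,-0.02,0,0,0,0],[0,0,0,0,0,0,0]]' >/dev/null
python3 - <<'E'
from h import *
st();im=look()
for i in range(3): look()
s=manip.read_camera("scene")[:,:,::-1]
A=cv2.resize(im[180:330,240:490],(800,480),interpolation=cv2.INTER_CUBIC)
cv2.imwrite("pics/d.png",A)
cv2.imwrite("pics/e.png",cv2.resize(s[170:340,230:450],(776,600),interpolation=cv2.INTER_CUBIC))
E
```

```text
tilt 0.286 roll -0.007 yaw 0.005 t 42.17 tcp bay x -231.2 y -222.8 z 136.2 | edge x -222.2 | F bay -0.2 -0.2 z 0.7
pack bay x -39.9 y 2.8 left-ahead deg 0.15 size 74 212
pack bay x -40.0 y 2.8 left-ahead deg 0.13 size 74 212
pack bay x -39.7 y 2.8 left-ahead deg -0.01 size 74 213
pack bay x -39.8 y 2.7 left-ahead deg 0.13 size 73 213
```

View pics/d.png

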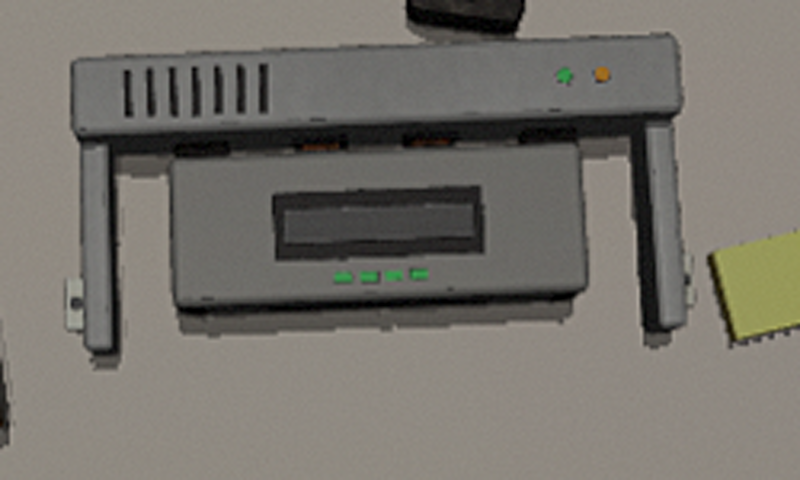

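View pics/e.png

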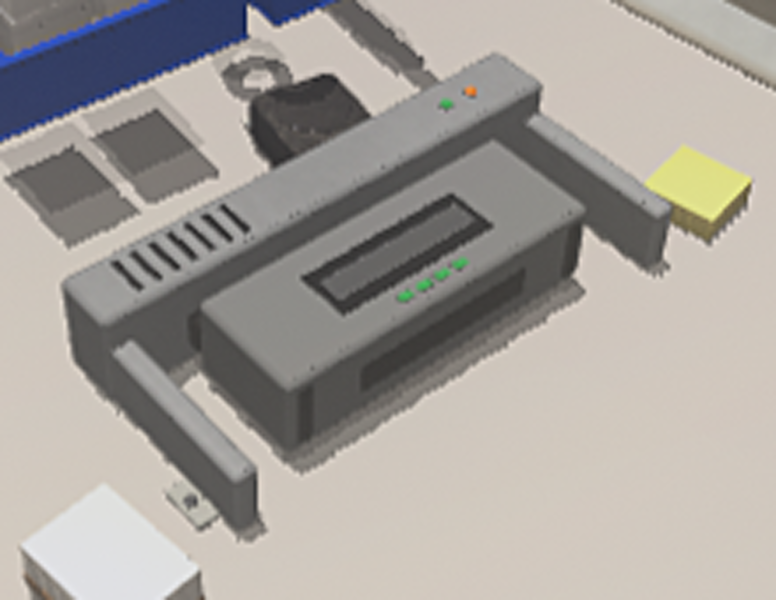

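The pack bears on both stops: in the crop its far edge meets the stop blocks at (203,149) and (548,135), and no gap shows. The cards and the yellow pad stand as before, and so does the tape's visible near edge. I'll hand the job in.

```bash
python3 -c "
from station import manip
print(manip.close_job())"
```

```text
the job is handed in; nothing more can be done
None
```

I walked the pack into the charging bay, pressed its left end and then its right end home, and handed the job in at about 42 s of the 72 s allowed.

**Walk:** I pushed the ends in turn and measured how far the pack stood askew at each swing:

| Swing | Angle askew |
|---|---|
| Right end ahead | 12° |
| Left end ahead | 15–16° |
| Right end ahead | 13° |

I then brought both ends up to the stops with gentle pushes and shorter swings of 5° or less, because there was no longer room for 10°.

**Pressing home:** The left end took about 15 N, then the right end took 14 to 17 N. The largest force I read at any time was about 17.6 N. I only had readings at the end of each move, so a short peak in between would not have shown.

**Last checks:**
- **Pack position:** It stood square to within about 0.15°, with its centre 40 mm short of the stop faces, which is where it should be when seated, and 3 mm off line to the left. No gap at either stop could be seen. My estimate is at most a few tenths of a millimetre at the left one.
- **Surroundings:** The card pack, note pad and tape measure looked undisturbed, by eye only. The robot was clear of everything.

**What did not go to plan:**
- **Retreat:** Moving away after the first swing fell short, and the gripper brushed the pack, taking it from about 12° back to 7° askew. It stayed upright and I carried on from there.
- **Push height:** At the end of the second swing the fingertip rose to about 36–39 mm, just over the advised 35 mm. I saw no sign of tipping.

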